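Close the flap of a pest monitoring station and tuck it under its lip

ROBOT

A 6-joint arm with a two-finger parallel gripper is mounted at the origin on the work surface. World frame = base frame: x ahead of the robot, y to its left, z up, the work surface at z = 0. Lengths are in mm, angles in rad, forces in N, time in s.
With the tool pointing down it reaches from about 300 to 850 mm from the base axis. Payload 5.4 kg.
Tool frame: the origin (TCP) lies at the very end of the fingers, on their centre line; the grasp point (between the pads) lies robot.grip_depth behind it (robot.grip_depth is the distance from the TCP to the grasp point, in mm); z points along the fingers, y is the direction in which the jaws open and shut (so a half turn about z gives the same grasp; the last joint's range is limited). The gripper opens to 85 mm and grips with 20 to 120 N. Pads are 22 mm wide; open, the fingers measure 114 mm over their backs; the gripper's body (76 mm by 85 mm) begins 54 mm behind the grasp point. The pads swing forward as they close: fully open they stand 13 mm farther back than shut.
Start: joints at [1.002, 0.158, 1.597, -0, 1.386, -0.21], TCP at [201.921, 538.363, 231.299] pointing down, gripper open.
Joint ranges: [-2.91, 2.91], [-0.94, 2.29], [0.18, 2.7], [-1.29, 4.43], [0.17, 2.64], [-3, 3]. Speed limits (rad/s): [2.57, 2.57, 3.14, 3.14, 3.14, 3.14].

INTERFACE

Orientations are given as [roll, pitch, yaw] about the fixed x, y, z axes, in that order (R = Rz(yaw) Ry(pitch) Rx(roll)).
In Python, from cell import robot, optics gives the robot as it stands. The module is installed in compiled form; this text tells all that it offers.
- The arm moves only by the tool servo_tool, never from a script. Its argument "moves" is a list of rows, each a list of 2 entries, a list of its own where there are three numbers: the shift along the tool's x, y, z in m, then the turn about the tool's z in degrees. A call has 1 to 20 rows; each row shifts and turns the commanded pose from where the row before left it, along the tool's axes as they then stand; what a row does not reach is not made up. A row lasts 1/8 s, in which the tool goes at most 62.5 mm and 10.7 degrees, less where a joint would pass 70% of its speed; a pose out of reach is approached as far as the arm can. A call with a gripper value outside its range is refused whole. "claw" is the opening, from 0 (shut) to 1 (fully open), set as the call begins (left out, the last holds). The fingers move at their own pace and stop on an object; the grip force is fixed at half the most. Time passes only in rows, so rows that do not move let the fingers close. It gives the time, the measured TCP pose, the force and the opening at its end, in the units of the state.
- robot.get_obs(): the state, without advancing time (a new reading comes with each control period).
- optics.camera(name): name is "scene" or "top"; returns a dict with "image" (420x560x3 uint8, red, green, blue), "depth" (420x560 float32, mm along the optical axis (not along the pixel's ray), 0 where there is no reading), "fx", "fy", "cx", "cy" (pixels), "rvec" (rotation vector, rad) and "tvec" (3), from world to camera coordinates, as OpenCV has them. Camera axes: x right, y down, z forward; pixel columns grow to the right and rows downward; lengths in mm; the calibration is good to about 2 mm. A picture is of the moment at which its call begins.
- robot.hand_in(): hands the job in, once; it reports no verdict.
The state is a dict: "time_s": time; "joints": joint angles; "dq": joint speeds; "effort": joint torques, N m; "tcp_pos": TCP position; "tcp_rot": TCP orientation; "contact_force": force on the tool from outside, world axes, zero at the start; "torque": the same for the moment, N m; "width": finger opening in mm.
Only numpy, scipy, OpenCV 4.12 (cv2) and the standard library are available. Lean on these libraries where they do the work, as an engineer would, in place of code of your own. Each camera call takes 0.05 s, during which the arm holds its last target. There are 200 camera calls.

TASK

The inspection is over: shut the monitoring station. With the fingertips push the upright flap over from its outer side until it lies flat on the box, then, keeping it pressed flat, push it away from its hinge (the raised rib is there for that) until its free edge is tucked fully home under the retaining lip, and let go so that the lip holds it shut. Do not grip the flap or touch its inner side, and leave the tin, torch and jar standing where they are.

Things in the scene. Friction and masses are not known exactly. Their poses are not given: they have to be found in the camera images.
- station: grey plastic box, screwed to the bench (does not move), 144 x 170 mm and 70 mm tall on a 6 mm base plate of 180 x 210 mm, open on top. Origin: on the bench under its middle; x runs from the hinge side to the lip side, y along the hinge, z up. The walls end at x = -70 and +74 mm. Seen from the robot the hinge side is the near one (turned by up to about 30 degrees either way) and the lip side the far one
- hinge_line (a point): middle of the hinge axis of the flap, 74 mm above the bench, at station x = -55, y = 0 mm; does not move; axes as the station's
- flap_hinge (a joint): angle of the flap in rad: 0 lies flat and level on the box (a stop), pi/2 stands upright, more leans back towards the robot (stop at 2.1). A weak spring and some friction hold it near 1.4 to 2.0; let go when flat and not tucked, it springs open. Pressing it flat takes about 2 to 3 N at mid-length. Tucked and let go, it rests up against the lip at about 0.03
- flap_slide (a joint): how far the flap is pushed out along its own plane, away from the hinge, in m: 0 (as it starts) to 0.016 (stop, fully home). The hinge is slotted: friction of about 2.5 N holds it wherever it is left. With the flap flat, its free edge meets the line of the lip at 0.006; pushed out too early, the edge lands on the lip instead of under it
- flap_edge (a point): middle of the free edge of the black flap, half-way through its thickness. The flap is a plate 124 mm wide (along y), 5 mm thick, its outer face 2.5 mm from the plane through the hinge axis; it reaches from 5 mm to 100 mm from the hinge axis (slide at 0). Axes: x along the flap away from the hinge, y along the hinge, z out of its outer face (up when shut, towards the robot when upright)
- rib_face (a point): foot of the push face of the raised rib, middle of its length, on the flap's outer face, 60 mm from the hinge axis (slide at 0; moves with the flap). The rib is 80 mm long (along y) and stands 9 mm out of the outer face; its upright push face looks to the hinge, its other side slopes down towards the free edge. Axes as flap_edge. Between hinge and rib the outer face is bare, 55 mm deep
- lip_edge (a point): middle of the lower front edge of the retaining lip, 80 mm above the bench, at station x = +51 mm; does not move; axes as the station's. The lip is a fixed grey bar 128 mm long (along y) and 5 mm thick (top at 85 mm) overhanging 15 mm towards the hinge from a low wall at the far side; its underside is 3.5 mm above the outer face of the flat flap
- flap_inside: the inner skin of the flap (the side that faces into the box when shut): not to be touched by the fingers. Origin on the hinge axis when the slide is at 0; axes as flap_edge
- tin_mid (a point): centre of a food tin standing on the bench, 74 mm across, 110 mm tall; leave it alone
- torch_mid (a point): centre of a metal torch standing on its head on the bench, 38 mm across at the foot, 120 mm tall; leave it alone
- jar_mid (a point): centre of a screw-top jar standing on the bench, 60 mm across, 90 mm tall; leave it alone

How it is judged:
By the outcome, as a careful person would: the job done as asked, in the order asked, and still so for the second after the job is handed in, with the robot touching nothing.
It also fails if it takes over 45 s, if anything falls off the work surface, if the arm or the gripper's body presses on something with over 40 N, if the wrist force passes 120 N, or if a joint passes its speed limit or range.

## Working session

There is one attempt and no reset: what is moved stays moved. The work goes in short steps, Python scripts to look and compute and a tool call to move; the robot and the scene stay as the last step left them, time stands still between calls to the robot, and variables do not carry over. Pictures are saved under pics/ and viewed, about 8 in all and at most 12, crops included, and the job is handed in when it is done.

Besides the shell and the picture viewer there is one more tool, called after "Call:" as name(argument=value, ...) on one line, values as JSON. servo_tool: Moves the arm, as the interface text tells. Its arguments: {"type":"object","properties":{"moves":{"type":"array","items":{"type":"array"}},"claw":{"type":"number"}},"required":["moves"]}

```bash
mkdir -p pics
cat > h.py <<'E'
import numpy as np, cv2
from cell import robot, optics
def snap(n,f):
    c=optics.camera(n); cv2.imwrite(f'pics/{f}.png',c['image'][:,:,::-1]); np.savez(f'pics/{f}.npz',**c); return c
def cloud(c):
    v,u=np.indices(c['depth'].shape); d=c['depth']
    P=np.stack([(u-c['cx'])/c['fx']*d,(v-c['cy'])/c['fy']*d,d],-1)
    R=cv2.Rodrigues(np.array(c['rvec'],float))[0]
    return (P-np.array(c['tvec']).ravel())@R
E
python3 - <<'E'
from h import *
for n in('scene','top'):
    c=snap(n,n+'0'); P=cloud(c); d=c['depth']
    R=cv2.Rodrigues(np.array(c['rvec'],float))[0]; print(n,'cam',-R.T@np.array(c['tvec']).ravel(),c['fx'],(d>0).mean())
a=cv2.imread('pics/scene0.png');b=cv2.imread('pics/top0.png')
print(robot.get_obs(), robot.grip_depth)
E
```

```text
scene cam [1413.71243302  192.23918842  759.94815166] 431.39389136638516 0.9957568027210885
top cam [576.5326626   46.73499001 893.78418476] 402.35137280833493 0.9961522108843538
{'time_s': 0.1, 'joints': array([ 1.00189106e+00,  1.59007113e-01,  1.59810034e+00,  3.34358569e-05,
        1.38620188e+00, -2.10098230e-01]), 'dq': array([ 1.75356605e-03, -2.47435047e-03, -3.44575075e-03,  1.67348365e-05,
        1.53505019e-03, -1.57613784e-03]), 'effort': array([ 5.96419886e-04, -3.96986639e+01, -3.32340145e+01, -2.47175967e-04,
        4.19549440e-03, -5.29166556e-06]), 'tcp_pos': array([201.62901075, 537.91589244, 230.40649591]), 'tcp_rot': array([-3.13992057e+00, -3.90159371e-04,  2.78277912e+00]), 'contact_force': array([ 0.13555255, -0.21412622,  0.94047036]), 'torque': array([ 0.04538454, -0.00305056, -0.00322423]), 'width': 85.3501536247081} 18.700000000000003
```

View pics/scene0.png

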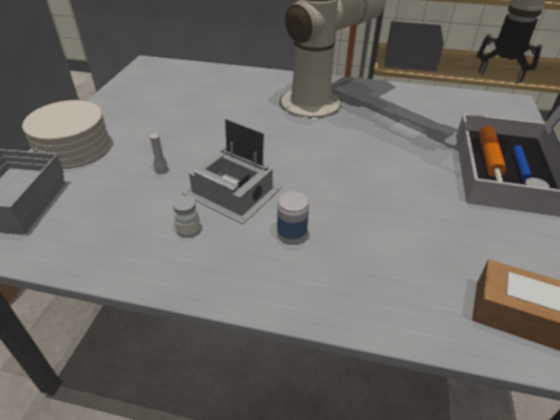

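View pics/top0.png

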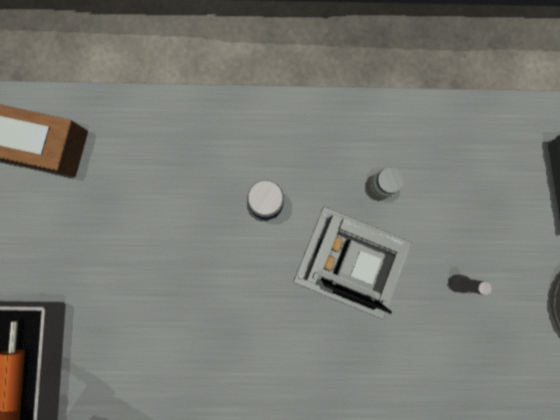

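The scene view shows the station at about (235,180), with the flap upright on the robot side. The torch is at (158,155), the jar at (186,215) and the tin at (293,217). In the top view the base plate corners are about (325,208), (410,242), (383,317) and (295,280). The flap is at (325–390, 283–310), so the yaw is about -22°.

Run:
```python
from h import *
for n in('top','scene'):
    c=dict(np.load(f'pics/{n}0.npz')); P=cloud(c); 
    c0=np.array([460,-90]) 
    m=(np.hypot(P[...,0]-500,P[...,1]+120)<190)
    bench=P[m&(abs(P[...,2])<15)][:,2]; print(n,'bench z',np.percentile(bench,[5,50,95]))
    for lo,hi in((3,9),(60,200)):
        q=P[m&(P[...,2]>lo)&(P[...,2]<hi)]; print(lo,len(q),q.min(0).round(),q.max(0).round())
c=dict(np.load('pics/top0.npz')); P=cloud(c)
R=cv2.Rodrigues(np.array(c['rvec'],float))[0]; C=-R.T@c['tvec'].ravel()
def ray(u,v,z):
    d=R.T@np.array([(u-c['cx'])/c['fx'],(v-c['cy'])/c['fy'],1]); return C+d*(z-C[2])/d[2]
print([ray(*p,6)[:2].round(1) for p in((325,208),(410,242),(383,317),(295,280))])
im=cv2.resize(cv2.imread('pics/top0.png')[190:335,275:425],None,fx=5,fy=5,interpolation=2)[:600*5]
im=cv2.resize(im,(620,600)); cv2.imwrite('pics/crop1.png',im)
```

```text
top bench z [-2.32367951  0.4696648   7.76611336]
3 3672 [ 311. -304.    3.] [681.  68.   9.]
60 3529 [ 453. -230.   60.] [647. -21. 177.]
scene bench z [-2.73488957  0.34848245  8.87874353]
3 1041 [ 331. -301.    3.] [670.  41.   9.]
60 2788 [ 464. -231.   60.] [647. -21. 176.]
[array([665.9, -65.3]), array([ 593.6, -253. ]), array([ 431.3, -191.3]), array([ 5.074e+02, -3.000e-01])]
```

View pics/crop1.png

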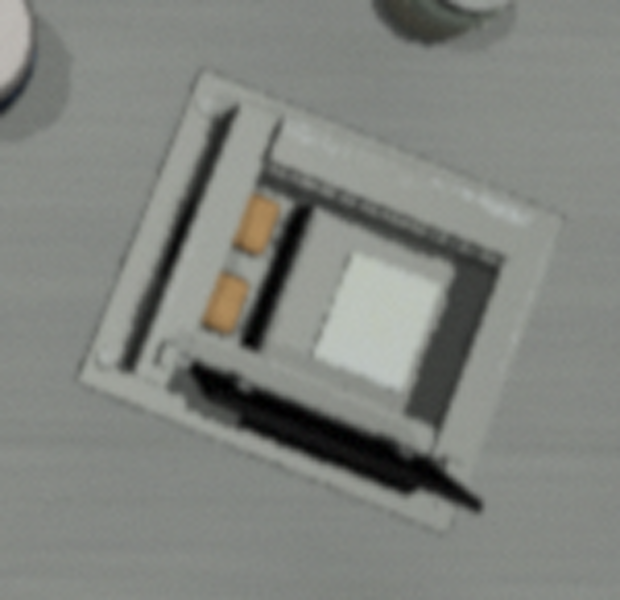

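```bash
cat >> h.py <<'E'
def tow(pose,p):
    x,y,a=pose; p=np.atleast_2d(np.asarray(p,float)); c,s=np.cos(a),np.sin(a)
    return np.c_[x+c*p[:,0]-s*p[:,1], y+s*p[:,0]+c*p[:,1], p[:,2]]
def tos(pose,P):
    x,y,a=pose; c,s=np.cos(a),np.sin(a); d=np.asarray(P)-[x,y,0]
    return np.stack([c*d[...,0]+s*d[...,1],-s*d[...,0]+c*d[...,1],d[...,2]],-1)
def proj(c,P): return cv2.projectPoints(np.asarray(P,float),np.array(c['rvec'],float),np.array(c['tvec'],float),np.array([[c['fx'],0,c['cx']],[0,c['fy'],c['cy']],[0,0,1.]]),None)[0][:,0]
E
python3 - <<'E'
from h import *
from scipy.optimize import least_squares
c=dict(np.load('pics/top0.npz')); s=dict(np.load('pics/scene0.npz'))
M=[[90,105,6],[90,-105,6],[-90,-105,6],[-90,105,6]]
uv=np.array([[203,70],[563,215],[445,530],[80,380]])/[4.133,4.138]+[275,190]
r=least_squares(lambda p:(proj(c,tow(p,M))-uv).ravel(),[550,-127,-.38]); print(r.x,r.fun.round(1)); pose=r.x
np.save('pose.npy',pose)
for n,k in(('top',c),('scene',s)):
    P=cloud(k); S=tos(pose,P)
    reg=(abs(S[...,0])<110)&(abs(S[...,1])<115)
    l=S[reg&(S[...,2]>81)&(S[...,2]<90)&(S[...,0]>30)]; print(n,'lip',len(l),np.percentile(l,[2,50,98],axis=0).round(1))
    w=S[reg&(S[...,2]>66)&(S[...,2]<73)]; print('rim',np.percentile(w,[1,99],axis=0).round(1))
    f=S[(S[...,0]>-120)&(S[...,0]<-30)&(abs(S[...,1])<62)&(S[...,2]>90)&(S[...,2]<185)]
    if len(f):
        f=f[abs(f[:,0]+55)<60]; print('flap',len(f),np.percentile(f,[2,50,98],axis=0).round(1)); A=np.polyfit(f[:,2],f[:,0],1); print('angle',np.pi/2-np.arctan(A[0]),'x at z74',np.polyval(A,74), 'z max',f[:,2].max())
# other objects top
    P=P.reshape(-1,3); P=P[(P[:,2]>20)&(np.hypot(P[:,0]-550,P[:,1]+120)<270)&~((abs(tos(pose,P)[:,0])<110)&(abs(tos(pose,P)[:,1])<115))]
    g=cv2.kmeans(P[:,:2].astype('f4'),3,None,(3,50,.1),5,cv2.KMEANS_PP_CENTERS); print(g[2].round(),[ (P[g[1][:,0]==i].max(0).round(),P[g[1][:,0]==i].min(0).round()) for i in range(3)])
im=cv2.imread('pics/scene0.png'); z=4
im=cv2.resize(im[110:240,170:310],None,fx=z,fy=z)
L=[[51,64,80],[51,-64,80],[66,64,85],[66,-64,85],[-70,85,70],[-70,-85,70],[74,85,70],[74,-85,70]]+M+[[-55,62,74],[-55,-62,74]]
for p in proj(s,tow(pose,L)): cv2.circle(im,tuple(((p-[170,110]+.5)*z).astype(int)),3,(0,0,255),-1)
i2=cv2.resize(cv2.imread('pics/top0.png')[195:325,285:425],None,fx=z,fy=z)
for p in proj(c,tow(pose,L)): cv2.circle(i2,tuple(((p-[285,195]+.5)*z).astype(int)),3,(0,0,255),-1)
cv2.imwrite('pics/ov.png',cv2.resize(np.hstack([im,i2]),(800,371)))
E
```

```text
[ 5.48708836e+02 -1.27125357e+02 -3.71670601e-01] [-0.6 -1.1  0.9 -0.3  0.8  1.1 -1.1  0.2]
top lip 743 [[ 49.6 -60.6  82.1]
 [ 60.7   0.8  85. ]
 [ 72.   63.   87.5]]
rim [[-70.6 -83.3  66.1]
 [ 70.6  86.   72.7]]
flap 625 [[-71.8 -57.3  94.1]
 [-61.2   0.5 152.3]
 [-54.9  58.4 175.6]]
angle 1.665368360792445 x at z74 -54.853861636525686 z max 177.14519223535223
[[ 630.   57.]
 [ 715. -181.]
 [ 508. -348.]] [(array([711., 102., 894.]), array([577.,  30.,  22.])), (array([ 746., -157.,   95.]), array([ 688., -213.,   21.])), (array([ 525., -335.,  124.]), array([ 489., -368.,   20.]))]
scene lip 324 [[ 46.9 -61.2  81.5]
 [ 60.5   4.1  84.3]
 [ 71.5  63.1  86.9]]
rim [[-70.2 -83.5  66.1]
 [ 71.4  87.   72.7]]
flap 1067 [[-65.5 -57.8  92. ]
 [-60.8   2.8 134.7]
 [-55.6  59.6 173.4]]
angle 1.6455801318441587 x at z74 -56.14179266973385 z max 176.28174915474514
[[ 730. -180.]
 [ 693.   70.]
 [ 513. -350.]] [(array([ 749., -157.,   93.]), array([ 692., -213.,   20.])), (array([714., 104., 112.]), array([640.,  30.,  20.])), (array([ 525., -335.,  123.]), array([ 493., -369.,   20.]))]
```

View pics/ov.png

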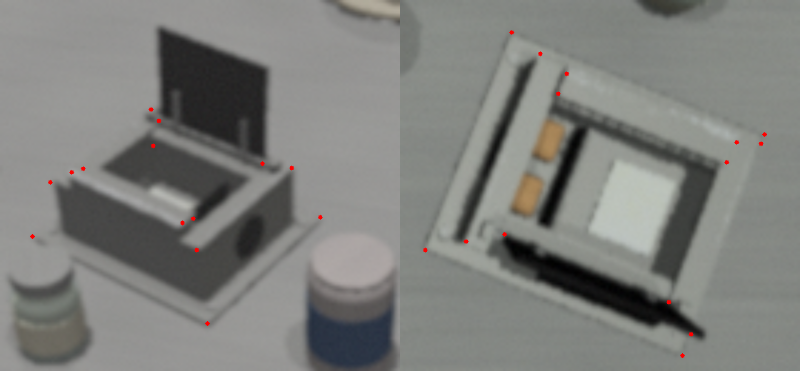

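The pose fit agrees across both views: station at (548.7, -127.1), yaw -0.372, flap angle about 1.65 and slide 0. The tool's y is already nearly along the hinge. I'll shut the fingers and go to the outer side of the flap, high up.

Call:
servo_tool(claw=0, moves=[[[0, 0, 0], 0.7], [[-0.0311, -0.03525, 0], 0], [[-0.0311, -0.03525, 0], 0], [[-0.0311, -0.03525, 0], 0], [[-0.0311, -0.03525, 0], 0], [[-0.0311, -0.03525, 0], 0], [[-0.0311, -0.03525, 0], 0], [[-0.0311, -0.03525, 0], 0], [[-0.0311, -0.03525, 0], 0], [[-0.0311, -0.03525, 0], 0], [[-0.0311, -0.03525, 0], 0], [[-0.0311, -0.03525, 0], 0], [[-0.0311, -0.03525, 0], 0], [[-0.0311, -0.03525, 0], 0], [[-0.0311, -0.03525, 0], 0], [[0, 0, 0.025], 0], [[0, 0, 0.025], 0], [[0, 0, 0.025], 0], [[0, 0, 0], 0]])

```text
time_s: 2.48
tcp_pos: [427.2, -78.7, 154.5]
tcp_rot: [3.141, -0.005, 2.77]
contact_force: [0.1, -0.5, 0.7]
width: -0.0
```

```bash
cat > st.py <<'E'
from h import *
pose=np.load('pose.npy')
o=robot.get_obs(); R=cv2.Rodrigues(np.array([0,0,pose[2]]))[0]
print('t',o['time_s'],'tcp station',tos(pose,o['tcp_pos']).round(1),'dyaw deg',np.degrees(o['tcp_rot'][2]-np.pi-pose[2]).round(2),'rp',o['tcp_rot'][:2].round(3),'F st',(R.T@o['contact_force']).round(1),'w',o['width'].round(1))
E
cat > fl.py <<'E'
from st import *
import sys
f=sys.argv[1]
for n in('scene','top'):
    c=snap(n,f+n); S=tos(pose,cloud(c)); d=c['image'].astype(int).max(-1)<70
    m=(S[...,0]>-110)&(S[...,0]<64)&(abs(S[...,1])<60)&(S[...,2]>77)&d&(abs(S[...,1])>25)
    q=S[m]
    if len(q)>20:
        A=np.linalg.svd(q[:,[0,2]]-q[:,[0,2]].mean(0),full_matrices=False)[2][0]; A=A*np.sign(A[1]); print(n,len(q),'angle',np.arctan2(A[1],A[0]).round(3),np.percentile(q,[2,98],axis=0).round(1).tolist())
    if n=='scene': cv2.imwrite(f'pics/{f}c.png',cv2.resize(c['image'][90:240,150:320,::-1],(680,600)))
E
python3 fl.py a
```

```text
Traceback (most recent call last):
  File "fl.py", line 1, in <module>
    from st import *
  File "st.py", line 4, in <module>
    print('t',o['time_s'],'tcp station',tos(pose,o['tcp_pos']).round(1),'dyaw deg',np.degrees(o['tcp_rot'][2]-np.pi-pose[2]).round(2),'rp',o['tcp_rot'][:2].round(3),'F st',(R.T@o['contact_force']).round(1),'w',o['width'].round(1))
                                                                                                                                                                                                                  ^^^^^^^^^^^^^^^^
AttributeError: 'float' object has no attribute 'round'
```

```bash
sed -i "s/o\['width'\].round(1)/round(o['width'],1)/" st.py; python3 fl.py a
```

```text
t 2.475 tcp station [-130.8    1.   154.5] dyaw deg 0.01 rp [ 3.141 -0.005] F st [ 0.2 -0.4  0.7] w -0.0
scene 923 angle 1.71 [[-109.1, -56.6, 82.6], [-55.6, 59.4, 472.9]]
top 858 angle 1.667 [[-109.0, -53.9, 97.5], [-55.5, 59.3, 494.8]]
```

View pics/ac.png

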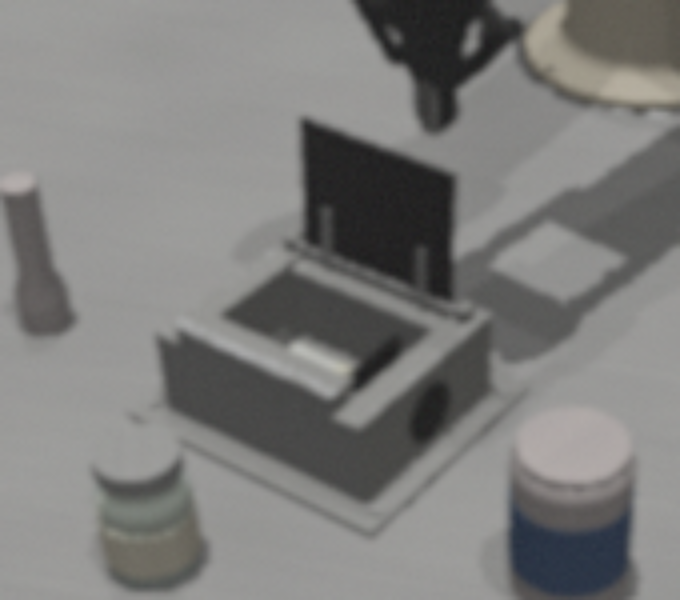

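The crop shows the shut fingers as a post at (435,110) behind the upright flap. Linkages flare out higher up, so I'll first push high on the outer face to just past vertical, then take a lower contact.

Call:
servo_tool(moves=[[[-0.015, -0.001, 0], 0], [[-0.015, 0, 0], 0], [[-0.01, 0, 0], 0], [[-0.005, 0, 0], 0], [[-0.005, 0, 0], 0], [[-0.005, 0, 0], 0], [[-0.005, 0, 0], 0], [[-0.005, 0, 0], 0], [[-0.005, 0, 0], 0], [[-0.005, 0, 0], 0], [[0, 0, 0], 0]])

```text
time_s: 3.95
tcp_pos: [498.6, -107.7, 156.2]
tcp_rot: [3.142, 0.0, 2.771]
contact_force: [0.1, -1.2, 0.2]
width: -0.2
```

```bash
python3 fl.py b
```

```text
t 3.95 tcp station [-5.370e+01 -1.000e-01  1.562e+02] dyaw deg 0.04 rp [3.142 0.   ] F st [ 0.5 -1.1  0.2] w -0.2
scene 1548 angle 1.526 [[-62.7, -53.9, 84.0], [-16.1, 59.4, 483.7]]
top 1731 angle 1.637 [[-104.0, -49.9, 102.6], [-11.5, 59.8, 499.2]]
```

Call:
servo_tool(moves=[[[0.02, 0, 0], 0], [[0.022, 0, 0], 0], [[0, 0, 0.02], 0], [[0, 0, 0.022], 0], [[0, 0, 0], 0]])

```text
time_s: 4.68
tcp_pos: [457.8, -91.6, 112.9]
tcp_rot: [3.141, -0.003, 2.771]
contact_force: [-0.4, 0.2, 0.4]
width: 0.3
```

```bash
sed -i 's/(S\[...,2\]>77)/(S[...,2]>77)\&(S[...,2]<182)\&(S[...,0]>-75)/; s/>25)/>42)/' fl.py; python3 fl.py c
```

```text
t 4.675 tcp station [-9.760e+01  1.000e-01  1.129e+02] dyaw deg 0.04 rp [ 3.141e+00 -3.000e-03] F st [-0.4  0.   0.4] w 0.3
scene 254 angle 1.363 [[-56.0, -57.2, 79.0], [-35.4, 59.4, 171.3]]
top 213 angle 1.344 [[-57.5, -58.8, 80.9], [-34.1, 59.3, 174.0]]
```

Call:
servo_tool(moves=[[[-0.015, 0, 0], 0], [[-0.012, 0, 0], 0], [[-0.006, 0, 0], 0], [[-0.005, 0, 0], 0], [[-0.005, 0, 0], 0], [[-0.0033, 0, 0.0012], 0], [[-0.0032, 0, 0.0013], 0], [[-0.003, 0, 0.0018], 0], [[-0.003, 0, 0.0019], 0], [[-0.0026, 0, 0.0023], 0], [[-0.0026, 0, 0.0023], 0], [[-0.0022, 0, 0.0027], 0], [[-0.0022, 0, 0.0027], 0], [[-0.0017, 0, 0.0031], 0], [[-0.0016, 0, 0.0031], 0], [[0, 0, 0], 0]])

```text
time_s: 6.78
tcp_pos: [523.4, -117.3, 91.9]
tcp_rot: [3.142, 0.001, 2.771]
contact_force: [-1.5, 0.5, 0.7]
width: 0.2
```

```bash
python3 fl.py d
```

```text
t 6.775 tcp station [-27.2  -0.1  91.9] dyaw deg 0.03 rp [3.142e+00 1.000e-03] F st [-1.6 -0.1  0.7] w 0.2
scene 225 angle 1.582 [[-51.1, -56.4, 78.9], [34.3, 59.5, 181.2]]
top 433 angle 0.648 [[-55.1, 42.6, 77.7], [35.3, 59.6, 180.8]]
```

View pics/dc.png

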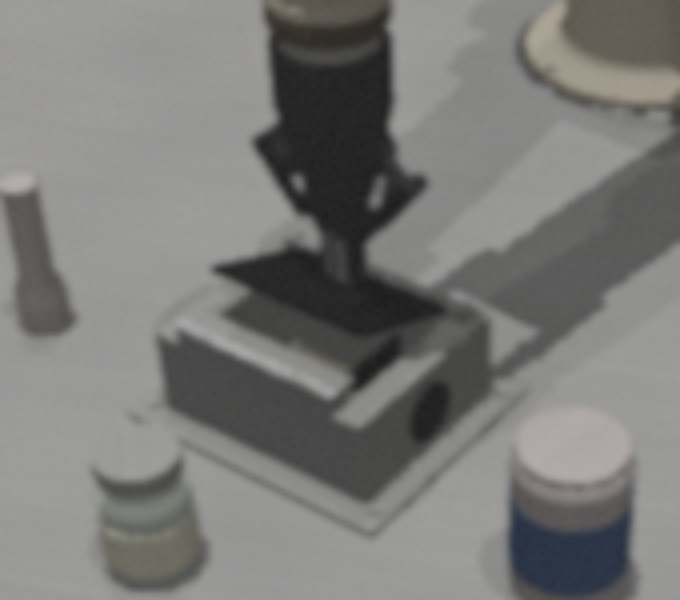

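The flap is at about 22°, with its free edge at (330,330) in the crop, clear of the lip. The pads rest on the outer face on the hinge side of the rib. Continuing to flat.

Call:
servo_tool(moves=[[[-0.0012, 0, 0.0033], 0], [[-0.0011, 0, 0.0033], 0], [[-0.0005, 0, 0.0034], 0], [[-0.0005, 0, 0.0034], 0], [[0, 0, 0.001], 0], [[0, 0, 0], 0]])

```text
time_s: 7.62
tcp_pos: [526.7, -118.7, 77.9]
tcp_rot: [-3.141, 0.002, 2.77]
contact_force: [1.2, -0.4, 3.0]
width: 0.2
```

```bash
python3 st.py
```

```text
t 7.625 tcp station [-23.6  -0.1  77.9] dyaw deg 0.03 rp [-3.141e+00  2.000e-03] F st [1.3 0.1 3. ] w 0.2
```

Call:
servo_tool(moves=[[[0, 0, 0.001], 0], [[0, 0, 0.001], 0], [[0, 0, 0.001], 0], [[0, 0, 0], 0], [[0, 0, 0], 0]])

```text
time_s: 8.25
tcp_pos: [526.8, -118.7, 76.0]
tcp_rot: [-3.141, 0.002, 2.771]
contact_force: [-0.1, 0.3, 9.8]
width: 0.4
```

```bash
sed -i 's/S\[...,2\]>77)/S[...,2]>72)/; s/<182)/<95)/' fl.py; python3 fl.py e
```

```text
t 8.25 tcp station [-23.4  -0.1  76. ] dyaw deg 0.04 rp [-3.141e+00  2.000e-03] F st [-0.2  0.3  9.8] w 0.4
scene 253 angle 3.141 [[-51.1, -56.9, 73.5], [34.1, 59.6, 78.7]]
top 410 angle 3.136 [[-58.7, 42.5, 73.3], [41.8, 59.7, 79.2]]
```

Flat, confirmed by the 9.8 N contact force and the level flap plane. Now sliding outward while keeping the press.

Call:
servo_tool(moves=[[[-0.002, 0, 0], 0], [[-0.002, 0, 0], 0], [[-0.002, 0, 0], 0], [[-0.002, 0, 0], 0], [[-0.002, 0, 0], 0], [[-0.002, 0, 0], 0], [[-0.002, 0, 0], 0], [[-0.002, 0, 0], 0], [[-0.002, 0, 0], 0], [[0, 0, 0], 0]])

```text
time_s: 9.6
tcp_pos: [541.9, -124.5, 75.5]
tcp_rot: [-3.141, -0.003, 2.771]
contact_force: [-5.8, 2.8, 14.4]
width: 0.1
```

```bash
python3 fl.py f
```

```text
t 9.6 tcp station [-7.3 -0.1 75.5] dyaw deg 0.06 rp [-3.141e+00 -3.000e-03] F st [-6.4  0.5 14.4] w 0.1
scene 212 angle 3.131 [[-34.6, -57.5, 72.7], [34.8, 59.1, 78.0]]
top 352 angle 3.131 [[-57.7, 42.3, 73.0], [47.0, 59.7, 78.3]]
```

Call:
servo_tool(moves=[[[-0.002, 0, 0], 0], [[-0.002, 0, 0], 0], [[-0.002, 0, 0], 0], [[-0.002, 0, 0], 0], [[-0.002, 0, 0], 0], [[-0.002, 0, 0], 0], [[-0.002, 0, 0], 0], [[-0.002, 0, 0], 0], [[0, 0, 0], 0]])

```text
time_s: 10.82
tcp_pos: [555.0, -129.4, 74.6]
tcp_rot: [3.142, -0.008, 2.771]
contact_force: [-9.8, 3.1, 14.5]
width: 0.0
```

```bash
python3 fl.py g
```

```text
t 10.825 tcp station [ 6.7  0.2 74.6] dyaw deg 0.07 rp [ 3.142 -0.008] F st [-10.3  -0.7  14.5] w 0.0
scene 181 angle 3.133 [[-33.8, -58.0, 72.7], [34.2, 59.1, 77.3]]
top 354 angle 3.123 [[-34.7, -56.7, 72.7], [47.4, 59.7, 78.6]]
```

View pics/gc.png

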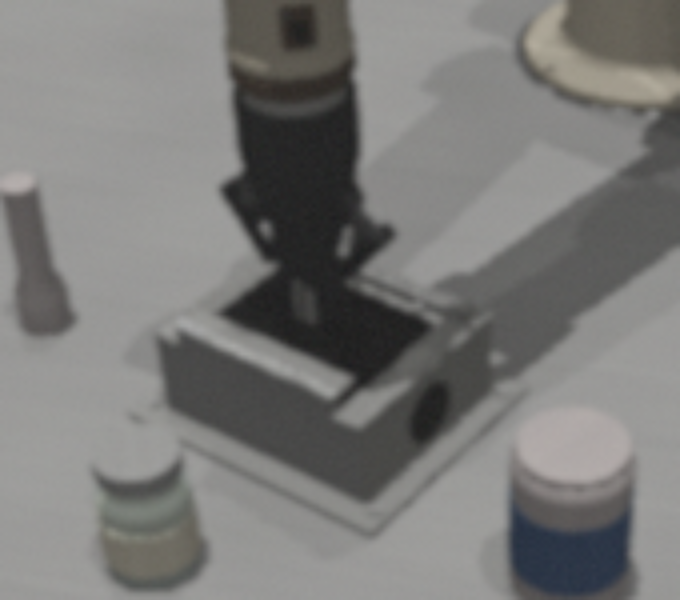

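The flap lies flat, with its edge at the lip, (335,390) in the crop. Pushing on until the stop.

Call:
servo_tool(moves=[[[-0.0015, 0, 0], 0], [[-0.0015, 0, 0], 0], [[-0.001, 0, 0], 0], [[0, 0, 0], 0]])

```text
time_s: 11.42
tcp_pos: [555.4, -129.4, 73.7]
tcp_rot: [-3.141, -0.017, 2.772]
contact_force: [-19.0, 6.9, 22.1]
width: 0.1
```

```bash
python3 st.py
```

```text
t 11.425 tcp station [ 7.1  0.3 73.7] dyaw deg 0.1 rp [-3.141 -0.017] F st [-20.2  -0.5  22.1] w 0.1
```

The stop is reached: 4 mm more command gave 0.4 mm of travel, and the push force doubled to 20 N. I'll ease the downward press first so friction can't drag the flap back, then relax the push and lift.

Call:
servo_tool(moves=[[[0, 0, -0.001], 0], [[0, 0, -0.001], 0], [[0, 0, -0.001], 0], [[0, 0, 0], 0]])

```text
time_s: 11.92
tcp_pos: [555.4, -129.4, 75.0]
tcp_rot: [3.141, -0.016, 2.771]
contact_force: [-14.9, 5.4, 9.9]
width: 0.0
```

```bash
python3 fl.py h
python3 - <<'E'
import cv2,numpy as np
a=cv2.imread('pics/gtop.png')[190:335,275:425];b=cv2.imread('pics/htop.png')[190:335,275:425]
cv2.imwrite('pics/h2.png',cv2.resize(np.hstack([a,b]),(800,387),interpolation=2))
E
```

```text
t 11.925 tcp station [ 7.   0.3 75. ] dyaw deg 0.09 rp [ 3.141 -0.016] F st [-15.8  -0.4   9.9] w 0.0
scene 194 angle 3.136 [[-32.0, -58.0, 72.9], [34.7, 58.9, 78.6]]
top 365 angle 3.129 [[-34.6, -57.2, 72.8], [47.2, 59.6, 78.8]]
```

View pics/h2.png

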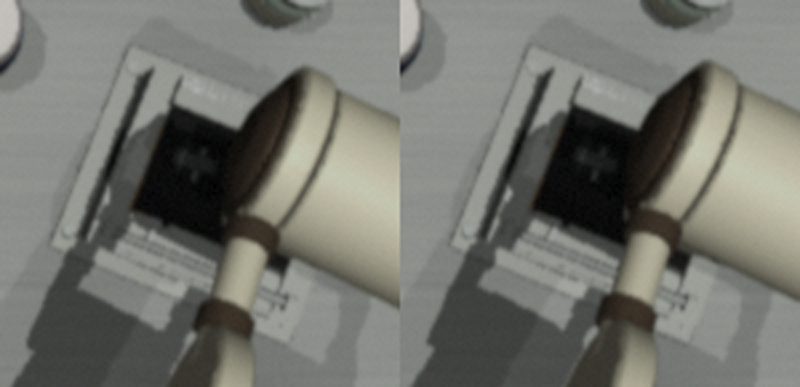

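The flap's far edge is under the lip, and its near edge is at station x of about -34.6 (slide about 15.5–16 mm). Now letting go.

Call:
servo_tool(moves=[[[0, 0, -0.001], 0], [[0.001, 0, -0.0005], 0], [[0.001, 0, -0.0005], 0], [[0.001, 0, -0.001], 0], [[0, 0, -0.001], 0], [[0.001, 0, -0.001], 0], [[0.001, 0, -0.001], 0], [[0, 0, 0], 0]])

```text
time_s: 13.02
tcp_pos: [554.7, -129.3, 82.0]
tcp_rot: [3.141, -0.005, 2.771]
contact_force: [-5.1, 1.7, -2.9]
width: 0.1
```

```bash
python3 fl.py i
```

```text
t 13.025 tcp station [ 6.4  0.2 82. ] dyaw deg 0.05 rp [ 3.141 -0.005] F st [-5.4 -0.3 -2.9] w 0.1
scene 201 angle 0.045 [[-32.7, -58.1, 75.0], [38.5, 59.5, 81.3]]
top 350 angle 0.035 [[-34.7, -56.6, 75.3], [46.8, 59.7, 82.1]]
```

The flap has risen to about 0.035 and the lip is holding it. Backing off the rib, then up and away.

Call:
servo_tool(moves=[[[0.002, 0, -0.0005], 0], [[0.002, 0, -0.0005], 0], [[0.002, 0, -0.001], 0], [[0.002, 0, -0.005], 0], [[0, 0, -0.02], 0], [[0, 0, -0.04], 0], [[0, 0, -0.04], 0], [[0.04, 0, -0.03], 0], [[0.05, 0, 0], 0], [[0.05, 0, 0], 0], [[0.05, 0, 0], 0], [[0, 0, 0], 0], [[0, 0, 0], 0]])

```text
time_s: 14.75
tcp_pos: [372.9, -58.9, 221.4]
tcp_rot: [-3.141, 0.003, 2.77]
contact_force: [0.4, 0.2, 0.3]
width: 0.2
```

```bash
python3 fl.py j
python3 - <<'E'
from h import *
pose=np.load('pose.npy')
c=dict(np.load('pics/jtop.npz'))
S=tos(pose,cloud(c))
m=(c['image'].max(-1)<70)&(abs(S[...,1])<58)&(S[...,0]>-70)&(S[...,0]<70)&(S[...,2]>60)&(S[...,2]<100)
q=S[m]; print(np.percentile(q[:,0],[0.5,2,50,98,99.5]).round(1))
k=abs(q[:,0]-5)>0; f=q[(q[:,0]<0)|(q[:,0]>35)]; print('slope',np.polyfit(f[:,0],f[:,2],1))
for n in('scene','top'):
    a=dict(np.load(f'pics/{n}0.npz')); b=dict(np.load(f'pics/j{n}.npz')); P=cloud(a)
    for nm,x,y in(('tin',677,67),('torch',508,-350),('jar',718,-185)):
        k=(np.hypot(P[...,0]-x,P[...,1]-y)<40)&(P[...,2]>25)
        print(n,nm,'pixel diff',np.abs(a['image'].astype(int)-b['image'])[k].mean().round(1),'depth diff',np.median(np.abs(a['depth']-b['depth'])[k]).round(1))
x=cv2.imread('pics/jtop.png')[190:335,275:425]; y=cv2.imread('pics/jscene.png')[105:250,170:320]
cv2.imwrite('pics/j2.png',cv2.resize(np.hstack([x,y]),(800,387),interpolation=2))
E
```

```text
t 14.75 tcp station [-188.5   -0.3  221.4] dyaw deg 0.03 rp [-3.141e+00  3.000e-03] F st [0.3 0.4 0.3] w 0.2
scene 193 angle 0.039 [[-31.9, -56.9, 74.1], [38.2, 58.8, 81.1]]
top 743 angle 0.031 [[-33.8, -59.1, 75.6], [46.2, 59.5, 81.4]]
[-35.1 -33.9   6.   46.3  47.6]
slope [5.14995446e-02 7.87146865e+01]
scene tin pixel diff 1.3 depth diff 1.7
scene torch pixel diff 1.2 depth diff 2.3
scene jar pixel diff 1.1 depth diff 1.7
top tin pixel diff 4.5 depth diff 1.3
top torch pixel diff 2.8 depth diff 1.4
top jar pixel diff 3.7 depth diff 1.4
```

View pics/j2.png

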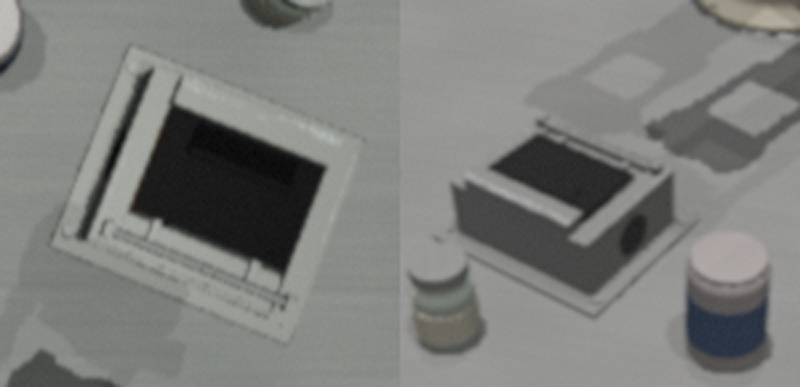

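The flap is shut under the lip in both views. One last precise check of the slide from edge profiles, before handing in.

Run:
```python
from h import *
pose=np.load('pose.npy'); c=dict(np.load('pics/jtop.npz')); g=cv2.cvtColor(c['image'],cv2.COLOR_RGB2GRAY).astype('f4')
def edge(x0,x1,z,ys):
    xs=np.arange(x0,x1,.25); out=[]
    for y in ys:
        p=proj(c,tow(pose,np.c_[xs,0*xs+y,0*xs+z])).astype('f4')
        v=cv2.remap(g,p[None,:,0],p[None,:,1],cv2.INTER_LINEAR)[0]; h=(v.max()+v.min())/2
        i=np.nonzero(np.diff(np.sign(v-h)))[0]; out.append(xs[i[0]] if x0<0 else xs[i[-1]])
    return np.round([np.median(out),np.std(out)],2)
ys=[-50,-45,-15,-10,-5,0,5,10,15,45,50]
print('near edge (slide16 -> -34):',edge(-45,-22,77,ys),'lip front top (51):',edge(42,60,85,ys))
```

```text
near edge (slide16 -> -34): [-39.25   0.72] lip front top (51): [48.   0.2]
```

Run:
```python
from h import *
pose=np.load('pose.npy')
xs=np.arange(-60,-20,2.)
print(xs.astype(int))
for f in('top0','jtop','jscene','scene0'):
    c=dict(np.load(f'pics/{f}.npz')); g=cv2.cvtColor(c['image'],cv2.COLOR_RGB2GRAY).astype('f4'); Z=cloud(c)[...,2].astype('f4')
    G=[];H=[]
    for y in (-10,-5,0,5,10,15,20):
        p=proj(c,tow(pose,np.c_[xs,0*xs+y,0*xs+(77 if f[0]=='j' else 70)])).astype('f4')
        G.append(cv2.remap(g,p[None,:,0],p[None,:,1],1)[0]);H.append(cv2.remap(Z,p[None,:,0],p[None,:,1],0)[0])
    print(f,np.median(G,0).astype(int),'\n   z',np.median(H,0).astype(int))
```

```text
[-60 -58 -56 -54 -52 -50 -48 -46 -44 -42 -40 -38 -36 -34 -32 -30 -28 -26
 -24 -22]
top0 [  4  15  52  96 129 140 140 142 145 148 145 140 138 140 149 169 185 187
 187 187] 
   z [142 119 101  77  66  65  65  65  65  66   7   6   6   5   6   5   7   8
   8   8]
jtop [129 133 129 128 143 156 160 160 158 146 116  73  43  30  24  24  24  24
  25  24] 
   z [71 77 78 75 67 66 66 65 65 66 65  5  6 76 77 76 77 77 78 77]
jscene [136 134 130 121 108  97  91  96 106 115 119 115  98  78  62  48  43  42
  42  42] 
   z [76 76 74 73 73 65 65 66 66 66 63 75 76 76 77 76 77 77 76 77]
scene0 [ 95  90  86  89 101 114 125 132 136 136 132 123 110  95  81  72  68  66
  67  66] 
   z [75 70 65 66 65 65 66 65 65 65 65 65 64 62 35 31 30 28 24 22]
```

The dark line at -39 is only the box wall's edge; a gap sits beyond it. In depth the flap starts at about -35, against an ideal -34, and this frame reads 1–3 mm low at the lip, so the slide is at its stop. Handing in.

```bash
python3 -c "
from cell import robot
print(robot.hand_in())"
```

```text
the job is handed in; nothing more can be done
None
```

The station is shut and the job handed in at about 15 s. I pushed the flap over from its outer side with closed fingertips and pressed it flat (about 10 N). I then pushed it out until it stopped moving: 4 mm more command gave 0.4 mm of travel, and the push force reached about 20 N. I eased off the press first, then backed off and lifted clear.

**Last checks**
- **Flap:** it rests at about 0.03–0.04 rad, tucked under the lip in both views.
- **Slide:** in the depth image the flap's near edge is at station x of about -35 mm (ideal -34), so the slide is about 15–16 mm, fully home.
- **Other objects:** the tin, torch and jar show no shift in either camera.
- **Robot:** the tool is clear of the station, and the contact force reads about 0.5 N, which is sensor noise.

**Disagreements**
- **Edge check:** a brightness-profile check put the near edge at -39 mm. The depth showed that line was the box wall's inner edge, not the flap.
- **Frame offset:** that check also put the lip's front at 48 mm instead of 51, so the fitted frame reads 1–3 mm low in x. That fits the fingertip stopping about 3 mm short of the calculated spot.
- **Sliding start:** the flap probably began to slide by friction before the fingertips reached the rib. It was pressed flat at the time.

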